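# Cradle the mirror wiper and draw out its telescopic handle

## Task

Lay the upright mirror wiper on its side in the bamboo cradle, handle still pushed in and its square pad down in the cradle's slot. Then squeeze the orange button, pull the handle straight out past its first stop all the way to the second stop, and finish while still gripping the handle there, fully extended, with the pad still seated in the slot. Leave the retainer case, cup and jar where they are.

Things in the scene. Friction and masses are not known exactly. Their poses are not given: they have to be found in the camera images.
- wiper: Telescopic mirror wiper, 180 g, starts upright. Origin: centre of the pad's underside; z runs along the stick to the handle, x points to the button's side. In mm of z, handle pushed in: mint green pad block 56 x 56 square, 0 to 16; steel tube 14 diameter, 16 to 45; white square handle 24 x 24 (faces along x and y), 45 to 165. Centre of mass near z 50.
- handle (a joint): How far the handle is drawn out along the wiper's +z (m): 0 pushed in, 0.040 first stop, 0.080 second stop (end of travel). Friction about 1.5 N. A catch holds it at 0 and at both stops with 1 to 2 mm of play unless the button is in; with the button kept in it glides past the first stop, if let go on the way it clicks in there.
- button (a joint): Travel of the orange button into the handle (m): 0 out, 0.004 fully in; frees the catch from 0.0035. Spring 2.6 N at the start, 5 N fully in. Pinching the handle across its +x and -x faces over the button presses it (20 N grip is ample). If it is pressed while the wiper hangs from the handle, the tube slides out: carry it by the handle clear of the button, such as at wiper z 110.
- button_face (a point): Centre of the orange button's outer face, 13 mm in diameter, on the handle's +x face: 17 mm from the stick's axis (13 mm when fully in; the handle's face is at 12 mm), 150 mm above the pad's underside with the handle pushed in. Moves with handle and button; axes parallel to the wiper's.
- handle_mid (a point): Point on the stick's axis inside the handle, 105 mm above the pad's underside with the handle pushed in; it moves with the handle, which reaches 60 mm either way from it along the wiper's z. The button is 45 mm from it towards +z. Axes parallel to the wiper's.
- pad_centre (a point): Centre of the pad block, on the stick's axis 8 mm above its underside. Axes parallel to the wiper's.
- cradle: Bamboo cradle fixed to the work surface; origin: centre of its underside. Base 84 mm in x, from y -45 to +47 mm, 24 mm high. The wiper lies in it along y, 52 mm up: pad in the slot at the +y end, handle pointing to -y, button facing the cradle's +x or -x. The handle's outer 85 mm overhangs the base at the -y end, above bare work surface.
- cradle_slot (a point): Where the pad's centre lies when seated: middle of the slot, 52 mm above the work surface, 27 mm to +y of the cradle's origin; axes as the cradle's. Slot floor 24 mm up, 26 mm wide in y, closed at +y by a low board (top 45 mm up) and at -y by two posts 7 mm thick (top 57 mm up) with a 22 mm gap for the tube. The pad can shift 5 mm along y before it meets the posts.
- cradle_saddle (a point): Centre of the saddle that carries the handle, on the line of the lying stick, 52 mm above the work surface, 57 mm to -y of the slot point; axes as the cradle's. Saddle 14 mm long in y, floor 40 mm up, 31 mm gap between cheeks 8 mm thick with tops 59 mm up.
- case: Bystander: white plastic retainer case, snap lid shut, 80 x 66 x 32 mm; origin at the centre of its underside.
- cup: Bystander: pale blue ceramic cup, 76 mm in diameter, 85 mm high; origin at the centre of its underside.
- jar: Bystander: round glass jar with a steel lid, 64 mm in diameter, 60 mm high; origin at the centre of its underside.
Things that resemble listed ones, but are neither listed nor needed, are in the scene too. What is shaped like the wiper but blue is not meant. There is more than one size of the cradle; the job needs the smaller.

How it is judged (in metres and radians):
On the way, in this order (a step that is already met when the one before it is completed fails the run):
1. The wiper lies on its side in the cradle, pad in the slot, handle still pushed in (distance between pad_centre and cradle_slot below 0.012 m and angle between wiper's own z axis and vertical between 1.45 and 1.69 rad and angle between the z axis of wiper and the y axis of cradle, either way round below 0.12 rad and y of handle_mid in the frame of cradle below -0.03 m and value of joint handle below 0.008 m), for 0.2 s.
2. With the wiper in the cradle and the button in, the handle is drawn past its first stop (distance between pad_centre and cradle_slot below 0.012 m and angle between wiper's own z axis and vertical between 1.45 and 1.69 rad and angle between the z axis of wiper and the y axis of cradle, either way round below 0.12 rad and y of handle_mid in the frame of cradle below -0.03 m and value of joint handle above 0.046 m and value of joint button above 0.003 m).
At the end, for the whole second after the job is handed in: Handle drawn out to the second stop (76 mm or more of 80), fingers still gripping it (over 2 N, on the handle); wiper at rest on its side in the cradle, handle to the -y side, pad centre within 12 mm of the slot point, stick level and in line within 7 degrees (distance between pad_centre and cradle_slot below 0.012 m and angle between wiper's own z axis and vertical between 1.45 and 1.69 rad and angle between the z axis of wiper and the y axis of cradle, either way round below 0.12 rad and y of handle_mid in the frame of cradle below -0.03 m and value of joint handle above 0.076 m and contact force between the fingers and wiper above 2 N and distance between the grasp point and handle_mid below 0.075 m and linear speed of wiper below 0.02 m/s); the arm keeps its last pose, push and grip.
It fails at once if the retainer case, cup or jar is shifted more than 20 mm or knocked over (distance of any of case, cup, jar from where it was at the start of the episode above 0.02 m or angle between any of case, cup, jar's own z axis and vertical above 0.4 rad).
It also fails if it takes over 51 s, if anything falls off the work surface, if the arm or the gripper's body presses on something with over 40 N, if the wrist force passes 120 N, or if a joint passes its speed limit or range.

## Robot

A 6-joint arm with a two-finger parallel gripper is mounted at the origin on the work surface. World frame = base frame: x ahead of the robot, y to its left, z up, the work surface at z = 0. Lengths are in mm, angles in rad, forces in N, time in s.
With the tool pointing down it reaches from about 375 to 900 mm from the base axis. Payload 3.1 kg.
Tool frame: the origin (TCP) lies at the very end of the fingers, on their centre line; the grasp point (between the pads) lies 19 mm behind it; z points along the fingers, y is the line along which they close (so a half turn about z gives the same grasp; the last joint's range is limited). The gripper opens to 87 mm and grips with 3 to 60 N. Pads are 19 mm wide; open, the fingers measure 117 mm over their backs; the gripper's body (75 mm by 190 mm) begins 51 mm behind the grasp point.
Start: joints at [-1.524, 0.527, 1.433, -0, 1.181, -0.178], TCP at [139.954, -609.105, 222.548] pointing down, gripper open.
Joint ranges: [-3.08, 3.08], [-0.75, 2.2], [0.22, 2.44], [-1.43, 4.57], [0, 2.65], [-2.85, 2.85]. Speed limits (rad/s): [2.79, 2.79, 3.14, 3.14, 3.14, 3.14].

## Interface

Orientations are given as a unit quaternion [x, y, z, w].
In Python, from plant import state, vision, bot gives the robot as it stands.
- The arm moves only by the shell command python3 -m inch 'ROWS'. ROWS is JSON, a list of rows, each an object with "slide": the shift along the tool's x, y, z in m, a list of three; "rotation": the turn, a rotation vector about the tool's x, y, z in degrees, a list of three; "claw": the finger opening in m, from 0 to 0.087. A call has 1 to 20 rows; each row shifts and turns the commanded pose from where the row before left it, along the tool's axes as they then stand; what a row does not reach is not made up. A row lasts 1/10 s, in which the tool goes at most 50 mm and 8.59 degrees, less where a joint would pass 70% of its speed; a pose out of reach is approached as far as the arm can. A call with a gripper value outside its range is refused whole. The fingers move at their own pace and stop on an object; the grip force is fixed at half the most. Time passes only in rows, so rows that do not move let the fingers close. It gives the time, the measured TCP pose, the force, the opening and the grip force at its end, in the units of the state.
- state(): the state, without advancing time (a new reading comes with each control period).
- vision.snapshot(name): name is "scene" or "top" or "wrist"; returns the picture (480x640x3 uint8, red, green, blue); there is no depth.
- vision.camera_info(name): a dict with "vfov" (degrees; the focal length in pixels is half the picture's height over the tangent of half this angle, whatever the lens; pixels are square), "cx", "cy" (the principal point, pixels), "k1" (the pictures are not rectified: a ray, as slopes to the right and down, at radius r is drawn at 1 + k1 r^2 times it, then the intrinsics apply), "world_from_camera" (4x4, takes a point from camera to world coordinates). Camera axes: x right, y up, looking along -z (the intrinsics and any distortion apply to the point x, -y, -z); pixel columns grow to the right and rows downward; lengths in mm; the calibration is good to about 2 mm. A picture is of the moment at which its call begins: read the wrist's pose just before it. camera_info takes no time and is no camera call; for the wrist camera it gives the pose at the moment of the call.
- bot.hand_in(): hands the job in; it is judged then, once.
The state is a dict: "t": time; "q": joint angles; "joint_velocities": joint speeds; "joint_efforts": joint torques, N m; "ee_pos": TCP position; "orientation": TCP orientation; "ft_force": force on the tool from outside, world axes, zero at the start; "moment": the same for the moment, N m; "gripper_width": opening from 0.0 (shut) to 1.0 (fully open); "gripper_force": force on a finger pad.
Only numpy, scipy, OpenCV 4.12 (cv2) and the standard library are available. Lean on these libraries where they do the work, as an engineer would, in place of code of your own. Each camera call takes 0.05 s, during which the arm holds its last target. There are 200 camera calls.

## Working session

There is one attempt and no reset: what is moved stays moved. The work goes in short steps, Python scripts to look and compute and a shell command to move; the robot and the scene stay as the last step left them, time stands still between calls to the robot, and variables do not carry over. Pictures are saved under pics/ and viewed, at most 10 in all, crops included, and the job is handed in when it is done.

```bash
mkdir -p pics; ls
python3 - <<'E'
from plant import state, vision, bot
import cv2
for n in("scene","top"):
    im=vision.snapshot(n); cv2.imwrite(f"pics/{n}0.png",im[:,:,::-1])
    c=vision.camera_info(n); print(n,c)
print(state())
E
```

```text
pics
scene {'vfov': 56.976956836132956, 'cx': 313.44944935027974, 'cy': 240.28212103540463, 'k1': -0.08253352405829108, 'world_from_camera': array([[-1.29156214e-01, -7.38108164e-01,  6.62204659e-01,
         1.07208188e+03],
       [ 9.91604791e-01, -1.00319188e-01,  8.15843072e-02,
         8.43165234e+01],
       [ 6.21379073e-03,  6.67182433e-01,  7.44868438e-01,
         6.85741253e+02],
       [ 0.00000000e+00,  0.00000000e+00,  0.00000000e+00,
         1.00000000e+00]])}
top {'vfov': 54.959826534960285, 'cx': 313.69399806696026, 'cy': 238.05995801267582, 'k1': 0.005206418599281557, 'world_from_camera': array([[ 1.44992119e-02,  9.95893026e-01, -8.93692021e-02,
         4.74149706e+02],
       [-9.99490692e-01,  1.69764308e-02,  2.70214085e-02,
         4.25188745e+01],
       [ 2.84276024e-02,  8.89318966e-02,  9.95631955e-01,
         8.80823839e+02],
       [ 0.00000000e+00,  0.00000000e+00,  0.00000000e+00,
         1.00000000e+00]])}
{'t': 0.1, 'q': array([-1.52352411e+00,  5.28376329e-01,  1.43378507e+00, -1.21303558e-05,
        1.18140809e+00, -1.78509512e-01]), 'joint_velocities': array([ 0.00239381, -0.00148721, -0.00257228,  0.00032409, -0.00045237,
        0.00128567]), 'joint_efforts': array([-2.49628711e-04, -4.40984774e+01, -1.77150679e+01,  6.34505949e-02,
        5.33890666e-02, -4.53953658e-05]), 'ee_pos': array([ 139.90511714, -608.45391897,  221.66410628]), 'orientation': array([ 9.93633846e-01,  1.12653469e-01,  5.92155091e-05, -9.86661455e-04]), 'ft_force': array([-0.22896792, -0.06789841, -0.28934386]), 'moment': array([ 0.02566149,  0.03523461, -0.00972128]), 'gripper_force': 0.0, 'gripper_width': 0.9998734098085443}
```

View pics/scene0.png

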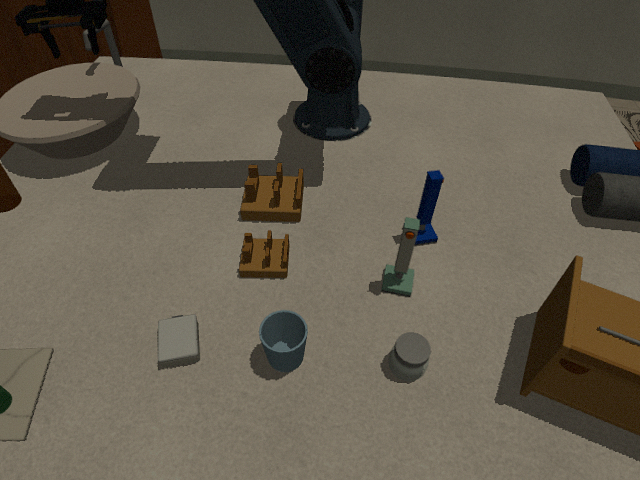

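View pics/top0.png

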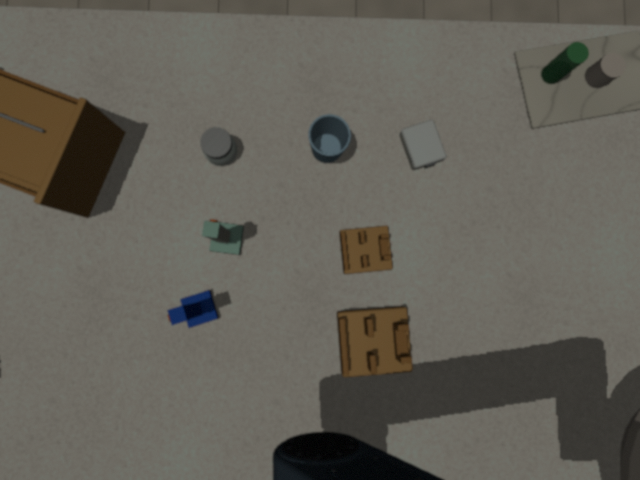

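The wiper with the mint pad is at scene (400,262) and top (222,236). The blue lookalike is at scene (430,205) and top (197,308), so it is not meant. There are two cradles: a small one at scene (265,256), top (367,249), and a large one at scene (273,195), top (375,341). I choose the mint wiper and the small cradle, and check both in one close crop.

```bash
cat > h.py <<'E'
import numpy as np, cv2
from scipy.optimize import least_squares
def ray(c,u,v):
    f=240/np.tan(np.radians(c['vfov']/2)); d=np.array([(u-c['cx'])/f,(v-c['cy'])/f]); s=d.copy()
    for _ in range(20): s=d/(1+c['k1']*(s@s))
    M=np.array(c['world_from_camera']); r=M[:3,:3]@np.array([s[0],-s[1],-1]); return M[:3,3],r
def proj(c,P):
    f=240/np.tan(np.radians(c['vfov']/2)); M=np.array(c['world_from_camera']); p=(np.atleast_2d(P)-M[:3,3])@M[:3,:3]
    s=np.c_[p[:,0],-p[:,1]]/-p[:,2:]; s=s*(1+c['k1']*(s**2).sum(1,keepdims=True)); return s*f+[c['cx'],c['cy']]
def onz(c,u,v,z):
    o,r=ray(c,u,v); return o+r*(z-o[2])/r[2]
def tri(obs):
    A=np.zeros((3,3));b=np.zeros(3)
    for c,u,v in obs:
        o,r=ray(c,u,v); r/=np.linalg.norm(r); Q=np.eye(3)-np.outer(r,r); A+=Q;b+=Q@o
    return np.linalg.solve(A,b)
E
python3 - <<'E'
import cv2,numpy as np
s=cv2.imread('pics/scene0.png');t=cv2.imread('pics/top0.png')
def cr(i,x,y,w,h): return cv2.resize(i[y:y+h,x:x+w],(400,300),interpolation=cv2.INTER_CUBIC)
o=np.vstack([np.hstack([cr(s,350,205,120,90),cr(s,225,220,80,60)]),np.hstack([cr(t,185,205,80,60),cr(t,327,220,80,60)])])
cv2.imwrite('pics/comp.png',np.clip(o*1.5,0,255).astype('uint8'))
E
```

```text
(no output)
```

View pics/comp.png

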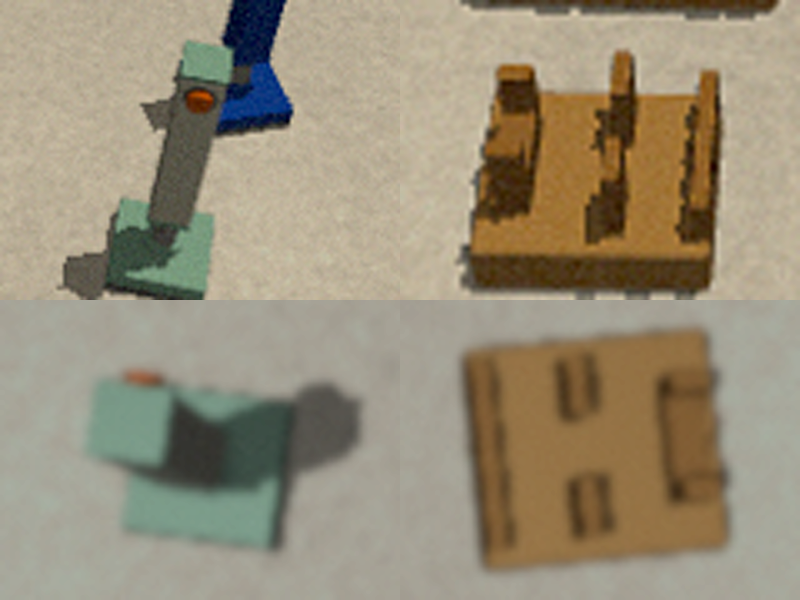

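```bash
cat > m.py <<'E'
from plant import vision
from h import *
S=vision.camera_info('scene');T=vision.camera_info('top')
def px(c,u,v):
    if v<300: x0,y0,k=(350,205,10/3) if u<400 else (225,220,5); 
    else: x0,y0,k=(185,205,5) if u<400 else (327,220,5)
    return (u%400+.5)/k-.5+x0,(v%300+.5)/k-.5+y0
def fit(pts,x0,nm):
    # params x,y,z,yaw,scale
    def model(p,X):
        c,s=np.cos(p[3]),np.sin(p[3]); X=np.array(X)*p[4]; return np.array([p[0]+c*X[0]-s*X[1],p[1]+s*X[0]+c*X[1],p[2]+X[2]])
    def res(p): return np.concatenate([(proj(S if v<300 else T,model(p,X))[0]-px(0,u,v)) for u,v,X in pts])
    r=least_squares(res,x0,x_scale=[10,10,10,.1,.1]); print(nm,r.x.round(3),'res',r.fun.round(1)); return r.x
C=[(465,352,(42,47,24)),(705,330,(42,-45,24)),(728,545,(-42,-45,24)),(487,568,(-42,47,24)),(472,255,(42,-45,24)),(712,260,(42,47,24)),(470,290,(42,-45,0)),(710,290,(42,47,0))]
c=fit(C,[450,0,0,0,1],'cradle')
W=[(207.5,61,(0,0,165)),(130,422,(0,0,165)),(201,100,(17,0,150)),(145,377,(17,0,150)),(121,198,(-28,-28,16)),(214,212,(-28,28,16)),(275,549,(-28,-28,16)),(123,530,(-28,28,16)),(292,402,(28,-28,16)),
 (187,40,(-12,-12,165)),(235,47,(-12,12,165)),(230,83,(12,12,165)),(178,76,(12,-12,165)),(93,380,(12,12,165)),(173,388,(12,-12,165)),(165,467,(-12,-12,165)),(87,455,(-12,12,165))]
w=fit(W,[480,200,0,0,1],'wiper')
print('top z tri',tri([(S,*px(0,207.5,61)),(T,*px(0,130,422))]),'button',tri([(S,*px(0,201,100)),(T,*px(0,145,377))]))
E
python3 m.py
```

```text
cradle [ 5.3193e+02 -7.9743e+01 -1.7300e-01  1.1200e-01  9.8300e-01] res [ 0.1 -0.4 -0.1 -0.5  0.2  0.4  0.2  0.4 -0.4 -0.4 -0.8 -0.5  1.5  0.1
  0.1  1. ]
wiper [ 5.49440e+02  1.83073e+02  1.04900e+00 -9.50000e-02  9.98000e-01] res [ 0.  -0.2 -0.   0.2 -0.4  1.6  0.2 -0.4 -0.4 -0.5  0.4  0.4 -0.5 -0.1
 -0.   0.4 -0.3 -0.3 -0.5 -0.1 -0.5  0.1  0.1 -0.5  1.  -0.8  0.7  0.1
  0.1  0.2 -0.3 -0.3 -0.2  0.4]
top z tri [549.72680636 183.08661593 165.49951668] button [565.34925619 181.41015712 153.60462149]
```

The crop shows a mint wiper with an orange button on its +x side (button at scene (410,235)), and the small cradle with its board towards world +y. The fits give heights and sizes that match the text: top at 165.5, cradle scale 0.98. Next I plan the grasp, with the tool tilted 45° and coming from +y.

```bash
cat > plan.py <<'E'
import numpy as np
from scipy.spatial.transform import Rotation as R
from plant import state
Wp=np.array([549.5,183.1,0]);Wy=-.095
Cp=np.array([532.,-79.7,0]);Cy=.112
def rot(yaw,tilt): # tool y along yaw, tool z down tilted; tilt>0 -> tool z leans to +y of yaw frame
    return R.from_euler('z',yaw)*R.from_matrix(np.array([[0,1,0],[1,0,0],[0,0,-1]]).T)*R.from_euler('y',tilt)
def go(nm,gp,Rt,back=0):
    s=state(); R0=R.from_quat(s['orientation']); tcp=np.array(gp)+Rt.apply([0,0,19-back])
    rv=(R0.inv()*Rt).as_rotvec(degrees=True)
    print(nm,'tcp',tcp.round(1),'rotvec',rv.round(2),'|',np.linalg.norm(rv).round(1),'slide(target frame)',Rt.inv().apply(tcp-s['ee_pos']).round(1),'slide(cur frame)',R0.inv().apply(tcp-s['ee_pos']).round(1))
E
python3 - <<'E'
from plan import *; from h import *; from plant import vision
T=vision.camera_info('top')
print('blue top',onz(T,178,315,165),'pad',onz(T,203,308,16),'jar',onz(T,217,146,60),'cup',onz(T,330,135,85))
print(rot(0,0).as_matrix())
go('vertical',Wp+[0,0,220],rot(Wy,0)); go('pre',Wp+[0,0,108],rot(Wy,np.radians(-45)),120)
E
```

```text
blue top [417.34295031 227.93600425 165.        ] pad [418.82224074 221.35099065  16.        ] jar [711.87098071 197.46345042  60.        ] cup [729.08056462  -5.27552575  85.        ]
[[ 0.  1.  0.]
 [ 1.  0.  0.]
 [ 0.  0. -1.]]
vertical tcp [549.5 183.1 201. ] rotvec [ -0.08  -0.09 -71.62] | 71.6 slide(target frame) [826.8 332.7  20.7] slide(cur frame) [ 576.4 -679.7   22.2]
pre tcp [556.3 254.2 179.4] rotvec [-28.13 -38.96 -67.68] | 83.0 slide(target frame) [ 665.   332.7 -605.3] slide(cur frame) [ 598.9 -747.5   43.9]
```

```bash
python3 -m inch '[{"slide":[0,0,-0.006],"rotation":[0,0,-7.96],"claw":0.087},{"slide":[0,0,-0.006],"rotation":[0,0,-7.96],"claw":0.087},{"slide":[0,0,-0.006],"rotation":[0,0,-7.96],"claw":0.087},{"slide":[0,0,-0.006],"rotation":[0,0,-7.96],"claw":0.087},{"slide":[0,0,-0.006],"rotation":[0,0,-7.96],"claw":0.087},{"slide":[0,0,-0.006],"rotation":[0,0,-7.96],"claw":0.087},{"slide":[0,0,-0.006],"rotation":[0,0,-7.96],"claw":0.087},{"slide":[0,0,-0.006],"rotation":[0,0,-7.96],"claw":0.087},{"slide":[0,0,-0.006],"rotation":[0,0,-7.96],"claw":0.087}]'
python3 -m inch '[{"slide":[0.038,0.0128,0],"rotation":[0,0,0],"claw":0.087},{"slide":[0.038,0.0128,0],"rotation":[0,0,0],"claw":0.087},{"slide":[0.038,0.0128,0],"rotation":[0,0,0],"claw":0.087},{"slide":[0.038,0.0128,0],"rotation":[0,0,0],"claw":0.087},{"slide":[0.038,0.0128,0],"rotation":[0,0,0],"claw":0.087},{"slide":[0.038,0.0128,0],"rotation":[0,0,0],"claw":0.087},{"slide":[0.038,0.0128,0],"rotation":[0,0,0],"claw":0.087},{"slide":[0.038,0.0128,0],"rotation":[0,0,0],"claw":0.087},{"slide":[0.038,0.0128,0],"rotation":[0,0,0],"claw":0.087},{"slide":[0.038,0.0128,0],"rotation":[0,0,0],"claw":0.087},{"slide":[0.038,0.0128,0],"rotation":[0,0,0],"claw":0.087},{"slide":[0.038,0.0128,0],"rotation":[0,0,0],"claw":0.087},{"slide":[0.038,0.0128,0],"rotation":[0,0,0],"claw":0.087},{"slide":[0.038,0.0128,0],"rotation":[0,0,0],"claw":0.087},{"slide":[0.038,0.0128,0],"rotation":[0,0,0],"claw":0.087}]'
python3 - <<'E'
from plan import *
print(state()['q'],state()['ee_pos']); go('x',[549,300,299],rot(Wy,0))
E
```

```text
t: 1.0
ee_pos: [139.9, -608.7, 276.1]
orientation: [0.738, 0.675, 0.0, -0.001]
ft_force: [1.0, -0.4, -0.5]
gripper_width: 1.005
gripper_force: 0.0
t: 2.5
ee_pos: [385.1, -58.1, 276.5]
orientation: [0.74, 0.673, -0.0, -0.0]
ft_force: [0.1, -0.2, -0.8]
gripper_width: 1.002
gripper_force: 0.0
[-4.38755731e-01  1.23885558e-01  1.90558428e+00 -3.66100560e-05
  1.11217598e+00 -3.43946393e-01] [385.1254302  -58.12169542 276.49612797]
x tcp [549. 300. 280.] rotvec [-0.    0.    0.01] | 0.0 slide(target frame) [372.1 129.2  -3.5] slide(cur frame) [372.  129.2  -3.5]
```

```bash
python3 -m inch '[{"slide":[0.038,0.0129,0],"rotation":[0,0,0],"claw":0.087},{"slide":[0.038,0.0129,0],"rotation":[0,0,0],"claw":0.087},{"slide":[0.038,0.0129,0],"rotation":[0,0,0],"claw":0.087},{"slide":[0.038,0.0129,0],"rotation":[0,0,0],"claw":0.087},{"slide":[0.038,0.0129,0],"rotation":[0,0,0],"claw":0.087},{"slide":[0.038,0.0129,0],"rotation":[0,0,0],"claw":0.087},{"slide":[0.038,0.0129,0],"rotation":[0,0,0],"claw":0.087},{"slide":[0.038,0.0129,0],"rotation":[0,0,0],"claw":0.087},{"slide":[0.038,0.0129,0],"rotation":[0,0,0],"claw":0.087},{"slide":[0.038,0.0129,0],"rotation":[0,0,0],"claw":0.087}]'
python3 -m inch '[{"slide":[0,0,0],"rotation":[0,-7.5,0],"claw":0.087},{"slide":[0,0,0],"rotation":[0,-7.5,0],"claw":0.087},{"slide":[0,0,0],"rotation":[0,-7.5,0],"claw":0.087},{"slide":[0,0,0],"rotation":[0,-7.5,0],"claw":0.087},{"slide":[0,0,0],"rotation":[0,-7.5,0],"claw":0.087},{"slide":[0,0,0],"rotation":[0,-7.5,0],"claw":0.087},{"slide":[0,0,0],"rotation":[0,0,0],"claw":0.087},{"slide":[0,0,0],"rotation":[0,0,0],"claw":0.087}]'
python3 - <<'E'
from plan import *
from plant import vision
import cv2
print(state()['q']); go('pre',Wp+[0,0,108],rot(Wy,np.radians(-45)),110)
go('grasp',Wp+[0,0,108],rot(Wy,np.radians(-45)))
c=vision.camera_info('wrist'); cv2.imwrite('pics/w1.png',vision.snapshot('wrist')[:,:,::-1])
import pickle; pickle.dump(c,open('w1.pkl','wb'))
E
```

```text
t: 3.5
ee_pos: [549.4, 307.8, 276.0]
orientation: [0.74, 0.673, -0.001, -0.0]
ft_force: [2.0, 0.4, 1.1]
gripper_width: 0.998
gripper_force: 0.0
t: 4.3
ee_pos: [549.0, 306.5, 275.1]
orientation: [0.683, 0.622, -0.283, 0.257]
ft_force: [-0.2, 0.2, 0.1]
gripper_width: 1.0
gripper_force: 0.0
[ 0.5969756   0.77335407  1.03679274 -0.60027215  1.84511152  0.67883073]
pre tcp [555.6 247.2 172.3] rotvec [-0.04 -0.03  0.13] | 0.1 slide(target frame) [ 31.4  12.2 114. ] slide(cur frame) [ 31.3  12.4 114. ]
grasp tcp [548.2 169.7  94.6] rotvec [-0.04 -0.03  0.13] | 0.1 slide(target frame) [ 31.4  12.2 224. ] slide(cur frame) [ 31.2  12.5 224. ]
```

View pics/w1.png

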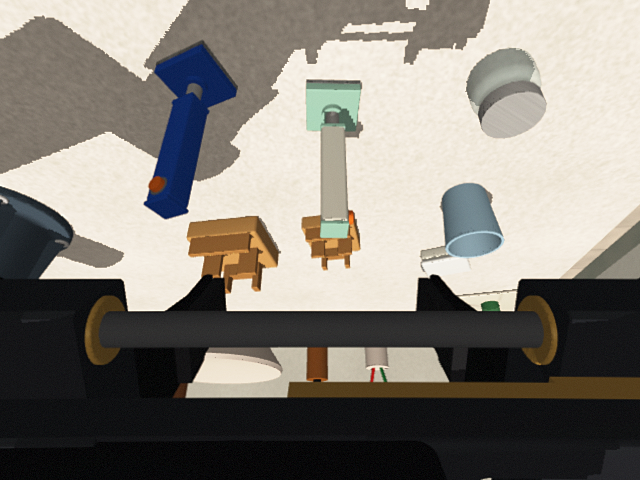

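The wrist view shows the mint wiper between the fingers: pad (333,105), handle end (335,229), button on the right (351,218). I check the model against these pixels.

Run:
```python
from plan import *; from h import *; import pickle
c=pickle.load(open('w1.pkl','rb'))
Rw=R.from_euler('z',Wy)
P=[(0,0,165),(17,0,150),(-28,28,16),(28,28,16),(-28,-28,16),(28,-28,16),(-12,12,165),(12,12,165),(-12,12,45),(12,12,45)]
print(proj(c,Wp+Rw.apply(P)).round(1))
```

```text
[[335.7 231.3]
 [354.4 217. ]
 [306.2  89.8]
 [362.   89.9]
 [307.8 131.4]
 [357.3 131.5]
 [322.  224. ]
 [350.3 224. ]
 [322.1 122.8]
 [346.  122.8]]
```

Model and image agree within about 3 px. Next is the approach and grasp.

```bash
python3 -m inch '[{"slide":[0.0078,0.003,0.0285],"rotation":[0,0,0],"claw":0.087},{"slide":[0.0078,0.003,0.0285],"rotation":[0,0,0],"claw":0.087},{"slide":[0.0078,0.003,0.0285],"rotation":[0,0,0],"claw":0.087},{"slide":[0.0078,0.003,0.0285],"rotation":[0,0,0],"claw":0.087},{"slide":[0,0,0.025],"rotation":[0,0,0],"claw":0.087},{"slide":[0,0,0.025],"rotation":[0,0,0],"claw":0.087},{"slide":[0,0,0.025],"rotation":[0,0,0],"claw":0.087},{"slide":[0,0,0.025],"rotation":[0,0,0],"claw":0.087},{"slide":[0,0,0.01],"rotation":[0,0,0],"claw":0.087},{"slide":[0,0,0],"rotation":[0,0,0],"claw":0.087},{"slide":[0,0,0],"rotation":[0,0,0],"claw":0.087}]'
python3 - <<'E'
from plan import *
go('grasp',Wp+[0,0,108],rot(Wy,np.radians(-45)))
E
python3 -m inch '[{"slide":[0,0,0],"rotation":[0,0,0],"claw":0.05},{"slide":[0,0,0],"rotation":[0,0,0],"claw":0.03},{"slide":[0,0,0],"rotation":[0,0,0],"claw":0.0},{"slide":[0,0,0],"rotation":[0,0,0],"claw":0.0},{"slide":[0,0,0],"rotation":[0,0,0],"claw":0.0},{"slide":[0,0,0],"rotation":[0,0,0],"claw":0.0},{"slide":[0,0,0],"rotation":[0,0,0],"claw":0.0}]'
```

```text
t: 5.45
ee_pos: [549.4, 169.7, 97.5]
orientation: [0.684, 0.621, -0.282, 0.258]
ft_force: [-0.1, -0.7, 0.2]
gripper_width: 1.0
gripper_force: 0.0
grasp tcp [548.2 169.7  94.6] rotvec [ 0.09 -0.11 -0.13] | 0.2 slide(target frame) [ 2.  -1.2  2.1] slide(cur frame) [ 2.  -1.2  2.1]
t: 6.15
ee_pos: [548.3, 169.4, 96.0]
orientation: [0.683, 0.622, -0.283, 0.257]
ft_force: [0.7, 0.3, -0.4]
gripper_width: 0.447
gripper_force: 0.0
```

```bash
python3 -m inch '[{"slide":[0,0,0],"rotation":[0,0,0],"claw":0.0},{"slide":[0,0,0],"rotation":[0,0,0],"claw":0.0},{"slide":[0,0,0],"rotation":[0,0,0],"claw":0.0},{"slide":[0,0,0],"rotation":[0,0,0],"claw":0.0},{"slide":[0,0,0],"rotation":[0,0,0],"claw":0.0}]'
```

```text
t: 6.65
ee_pos: [548.2, 169.4, 96.0]
orientation: [0.683, 0.622, -0.283, 0.257]
ft_force: [-0.7, 0.0, -0.4]
gripper_width: 0.276
gripper_force: 30.0
```

```bash
python3 -m inch '[{"slide":[-0.007,0,-0.007],"rotation":[0,0,0],"claw":0},{"slide":[-0.014,0,-0.014],"rotation":[0,0,0],"claw":0},{"slide":[-0.021,0,-0.021],"rotation":[0,0,0],"claw":0},{"slide":[-0.021,0,-0.021],"rotation":[0,0,0],"claw":0},{"slide":[-0.021,0,-0.021],"rotation":[0,0,0],"claw":0},{"slide":[-0.014,0,-0.014],"rotation":[0,0,0],"claw":0},{"slide":[0,0,0],"rotation":[0,3,0],"claw":0},{"slide":[0,0,0],"rotation":[0,6,0],"claw":0},{"slide":[0,0,0],"rotation":[0,6,0],"claw":0},{"slide":[0,0,0],"rotation":[0,6,0],"claw":0},{"slide":[0,0,0],"rotation":[0,6,0],"claw":0},{"slide":[0,0,0],"rotation":[0,6,0],"claw":0},{"slide":[0,0,0],"rotation":[0,6,0],"claw":0},{"slide":[0,0,0],"rotation":[0,6,0],"claw":0}]'
python3 - <<'E'
from plan import *
print(state()['q']); g=Cp+R.from_euler('z',Cy).apply([0,27-101.4,0])+[0,0,152]
go('hover0',g,rot(Cy,0));go('hover',g,rot(Cy,np.radians(45)))
E
```

```text
t: 8.05
ee_pos: [548.0, 169.2, 236.1]
orientation: [0.739, 0.673, 0.002, -0.001]
ft_force: [-0.7, 0.6, -1.7]
gripper_width: 0.272
gripper_force: 30.0
[0.10318174 0.44135659 1.55071532 0.00316366 1.14763574 0.19527287]
hover0 tcp [ 540.3 -153.6  133. ] rotvec [  0.09  -0.17 -11.77] | 11.8 slide(target frame) [-320.   -43.8  103.1] slide(cur frame) [-322.5   22.3  102.1]
hover tcp [ 538.8 -140.3  138.6] rotvec [  4.71  44.66 -11.12] | 46.3 slide(target frame) [-285.7  -43.8 -147.8] slide(cur frame) [-309.3   19.6   96.6]
```

```bash
python3 -m inch '[{"slide":[0,0,0],"rotation":[0,0,-5.9],"claw":0},{"slide":[0,0,0],"rotation":[0,0,-5.9],"claw":0},{"slide":[-0.016,-0.002,0],"rotation":[0,0,0],"claw":0},{"slide":[-0.032,-0.0044,0],"rotation":[0,0,0],"claw":0},{"slide":[-0.032,-0.0044,0],"rotation":[0,0,0],"claw":0},{"slide":[-0.032,-0.0044,0],"rotation":[0,0,0],"claw":0},{"slide":[-0.032,-0.0044,0],"rotation":[0,0,0],"claw":0},{"slide":[-0.032,-0.0044,0],"rotation":[0,0,0],"claw":0},{"slide":[-0.032,-0.0044,0],"rotation":[0,0,0],"claw":0},{"slide":[-0.032,-0.0044,0],"rotation":[0,0,0],"claw":0},{"slide":[-0.032,-0.0044,0],"rotation":[0,0,0],"claw":0},{"slide":[-0.032,-0.0044,0],"rotation":[0,0,0],"claw":0},{"slide":[-0.016,-0.002,0],"rotation":[0,0,0],"claw":0}]'
python3 -m inch '[{"slide":[0,0,0],"rotation":[0,5,0],"claw":0},{"slide":[0,0,0],"rotation":[0,5,0],"claw":0},{"slide":[0,0,0],"rotation":[0,5,0],"claw":0},{"slide":[0,0,0],"rotation":[0,5,0],"claw":0},{"slide":[0,0,0],"rotation":[0,5,0],"claw":0},{"slide":[0,0,0],"rotation":[0,5,0],"claw":0},{"slide":[0,0,0],"rotation":[0,5,0],"claw":0},{"slide":[0,0,0],"rotation":[0,5,0],"claw":0},{"slide":[0,0,0],"rotation":[0,5,0],"claw":0},{"slide":[0,0,0],"rotation":[0,0,0],"claw":0},{"slide":[0,0,0],"rotation":[0,0,0],"claw":0},{"slide":[0,0,0],"rotation":[0,0,0],"claw":0}]'
python3 - <<'E'
from plan import *
from plant import vision
import cv2,pickle
print(state()['q']); g=Cp+R.from_euler('z',Cy).apply([0,27-101.4,0])+[0,0,152]
go('hover',g,rot(Cy,np.radians(45)))
c=vision.camera_info('wrist'); cv2.imwrite('pics/w2.png',vision.snapshot('wrist')[:,:,::-1]); pickle.dump(c,open('w2.pkl','wb'))
a=vision.snapshot('scene')[170:320,190:390,::-1];b=vision.snapshot('top')[170:320,270:470,::-1]
cv2.imwrite('pics/c2.png',cv2.resize(np.hstack([a,b]),(800,300),interpolation=cv2.INTER_CUBIC))
E
```

```text
t: 9.35
ee_pos: [540.0, -156.8, 235.2]
orientation: [0.668, 0.744, -0.001, 0.001]
ft_force: [0.2, 0.4, -1.7]
gripper_width: 0.276
gripper_force: 30.0
t: 10.55
ee_pos: [540.6, -152.9, 235.3]
orientation: [0.616, 0.689, 0.255, -0.284]
ft_force: [0.1, 0.6, -2.1]
gripper_width: 0.274
gripper_force: 30.0
[-0.74209759  0.67691118  1.36949956  0.48805629  1.71975152 -0.93936884]
hover tcp [ 538.8 -140.3  138.6] rotvec [0.01 0.12 0.02] | 0.1 slide(target frame) [-59.4  -0.4  77.5] slide(cur frame) [-59.2  -0.4  77.6]
```

View pics/c2.png

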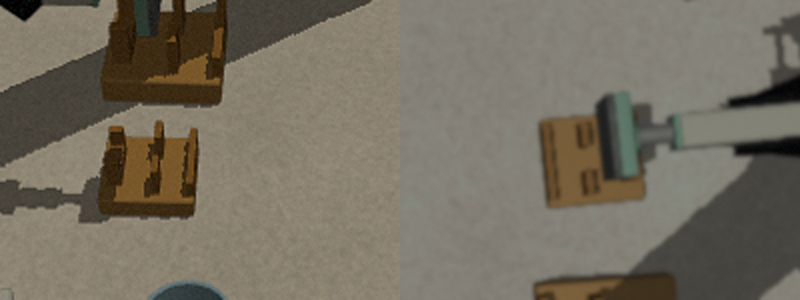

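View pics/w2.png

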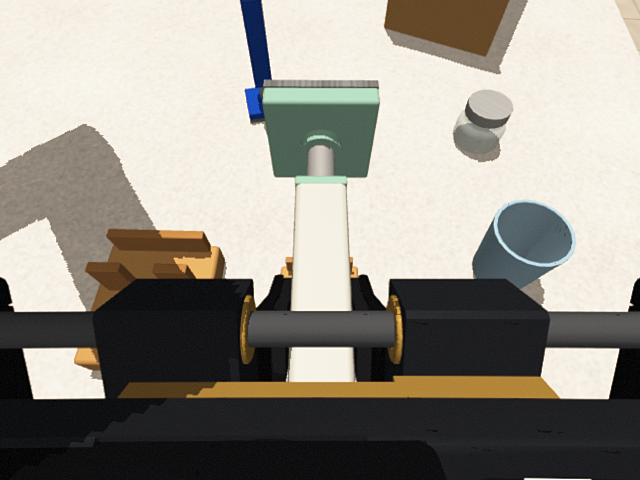

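```bash
cat > fitw.py <<'E'
from plan import *; from h import *; import pickle
c=pickle.load(open('w2.pkl','rb')); s=state(); Rt=R.from_quat(s['orientation']); gp=s['ee_pos']-Rt.apply([0,0,19])
B=np.array([[0,1,0],[.7071,0,-.7071],[-.7071,0,-.7071]]).T
O=[((264,80),(-28,28,0)),((379,80),(28,28,0)),((265,104),(-28,28,16)),((376,104),(28,28,16)),((274,177),(-28,-28,16)),((368,177),(28,-28,16)),((295,183),(-12,12,45)),((348,183),(12,12,45))]
def W(p,X): # zgrip, yoff, xoff, pitch(about wiper x)
    X=np.array(X,float)-[0,0,p[0]]; X=R.from_euler('xyz',[p[3],p[4],p[5]]).apply(X)+[p[2],p[1],0]
    return gp+Rt.apply(X@B.T)
r=least_squares(lambda p:(proj(c,W(p,[o[1] for o in O]))-[o[0] for o in O]).ravel(),[109,0,0,0,0,0],x_scale=[5,5,5,.05,.05,.05])
p=r.x; print('zgrip,yoff,xoff,rot',p.round(3)); print(r.fun.round(1))
pc,hm=W(p,[(0,0,8),(0,0,105)]); print('pad centre',pc,'hm',hm); d=hm-pc; d/=np.linalg.norm(d); print('axis',d, 'tilt deg below',np.degrees(np.arcsin(d[2])),'azim vs cradle',np.degrees(np.arctan2(d[1],d[0])-(-np.pi/2+Cy)))
slot=Cp+R.from_euler('z',Cy).apply([0,27,0])+[0,0,52]; print('pad->slot world',slot-pc,'tool',Rt.inv().apply(slot-pc),'in cradle',R.from_euler('z',-Cy).apply(slot-pc))
E
python3 fitw.py
```

```text
zgrip,yoff,xoff,rot [ 1.09572e+02 -8.71500e+00 -2.94000e-01  8.50000e-02  0.00000e+00
 -0.00000e+00]
[-1.3  1.4  0.5  1.4 -4.4  2.9  5.7  2.8 -0.  -0.6  0.1 -0.7  0.6 -3.7
 -1.2 -3.8]
pad centre [530.49306375 -65.58386422 248.70702251] hm [ 541.37203347 -161.63348702  240.64864099]
axis [ 0.1121554  -0.99021179 -0.08307689] tilt deg below -4.765447881010369 azim vs cradle 0.04488572045101566
pad->slot world [  -1.51074554   12.71469717 -196.70702251] tool [-129.77611936   -0.23295641  148.37689564] in cradle [-8.02093003e-02  1.28038839e+01 -1.96707023e+02]
```

Run:
```python
exec(open('fitw.py').read())
for sel in ([0,1,2,3,4,5,6,7],[0,1,4,5],[0,1,4,5,6,7]):
  for y0 in (None,0):
    Os=[O[i] for i in sel]
    f=lambda q:(proj(c,W([q[0],q[2] if y0 is None else y0,0,q[1],0,0],[o[1] for o in Os]))-[o[0] for o in Os]).ravel()
    r=least_squares(f,[109,0,0],x_scale=[5,.05,5]); print(sel,y0,r.x.round(3),r.fun.round(1))
P=[(0,0,8),(0,28,0),(0,28,16)]
print(proj(c,W([109.5,0,0,0,0,0],[o[1] for o in O])).round(0).tolist())
import cv2
im=cv2.imread('pics/w2.png')[70:190,240:400]; cv2.imwrite('pics/w2c.png',cv2.resize(im,(800,600),interpolation=cv2.INTER_CUBIC))
```

```text
zgrip,yoff,xoff,rot [ 1.09572e+02 -8.71500e+00 -2.94000e-01  8.50000e-02  0.00000e+00
 -0.00000e+00]
[-1.3  1.4  0.5  1.4 -4.4  2.9  5.7  2.8 -0.  -0.6  0.1 -0.7  0.6 -3.7
 -1.2 -3.8]
pad centre [530.49306375 -65.58386422 248.70702251] hm [ 541.37203347 -161.63348702  240.64864099]
axis [ 0.1121554  -0.99021179 -0.08307689] tilt deg below -4.765447881010369 azim vs cradle 0.04488572045101566
pad->slot world [  -1.51074554   12.71469717 -196.70702251] tool [-129.77611936   -0.23295641  148.37689564] in cradle [-8.02093003e-02  1.28038839e+01 -1.96707023e+02]
[0, 1, 2, 3, 4, 5, 6, 7] None [ 1.09598e+02  8.50000e-02 -8.74200e+00] [-0.6  1.5  1.2  1.4 -3.7  2.9  6.4  2.8  0.5 -0.6  0.6 -0.7  1.3 -3.7
 -0.5 -3.8]
[0, 1, 2, 3, 4, 5, 6, 7] 0 [1.05039e+02 3.00000e-02 0.00000e+00] [-1.8  0.3  2.4  0.2 -5.3  0.8  8.   0.7 -0.6  3.5  1.9  3.4  0.4 -4.5
  0.4 -4.5]
[0, 1, 4, 5] None [ 1.10853e+02  3.60000e-02 -5.03400e+00] [ 0.2  0.   0.3 -0.1  0.7  0.1  0.5 -0. ]
[0, 1, 4, 5] 0 [ 1.11338e+02 -1.70000e-02  0.00000e+00] [ 0.7 -1.2 -0.3 -1.3  0.6  1.4  0.6  1.3]
[0, 1, 4, 5, 6, 7] None [ 1.07088e+02  1.06000e-01 -8.18400e+00] [-1.9  1.5  2.4  1.4 -0.1 -0.4  1.3 -0.5  0.9 -1.1 -0.1 -1.1]
[0, 1, 4, 5, 6, 7] 0 [1.02754e+02 6.00000e-02 0.00000e+00] [-3.2 -0.6  3.8 -0.6 -1.3  2.8  2.6  2.7  0.  -2.   0.9 -2. ]
[[264.0, 79.0], [380.0, 78.0], [261.0, 101.0], [382.0, 101.0], [274.0, 178.0], [369.0, 178.0], [296.0, 173.0], [348.0, 173.0]]
```

View pics/w2c.png

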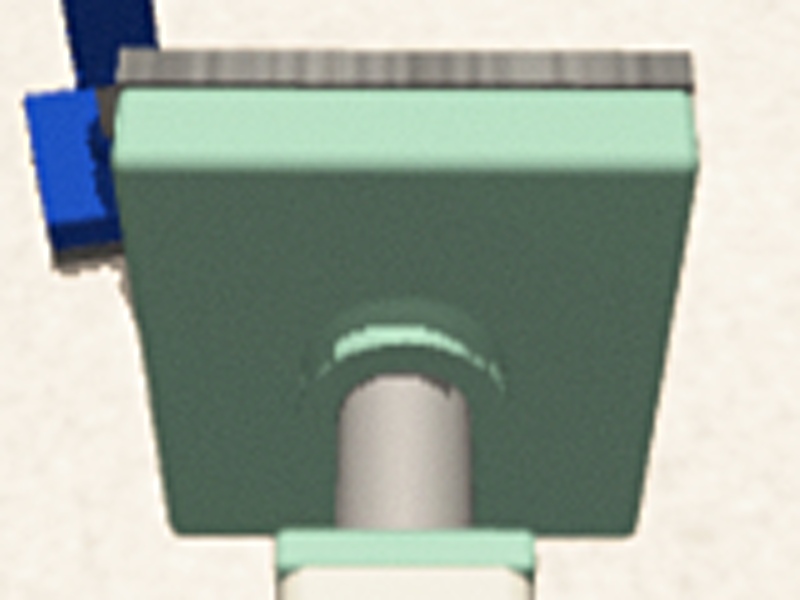

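```bash
sed -i 's/^O=.*/O=[((263.6,79.6),(-28,28,0)),((378.6,80.6),(28,28,0)),((262.6,103.4),(-28,28,16)),((379.6,103.2),(28,28,16)),((274.5,177),(-28,-28,16)),((367.5,177),(28,-28,16)),((295.6,176),(-12,12,45)),((346.8,176),(12,12,45))]/' fitw.py; python3 fitw.py
```

```text
zgrip,yoff,xoff,rot [ 1.11231e+02 -5.87300e+00 -4.21000e-01  4.10000e-02 -1.00000e-03
 -2.00000e-03]
[ 0.1  0.6 -0.  -0.2 -1.2  0.6  1.3  1.  -0.3 -0.2  0.2 -0.1  0.1 -0.9
 -0.2 -0.8]
pad centre [530.26593049 -63.6611289  247.14191047] hm [ 541.0621798  -159.98303376  243.35361543]
axis [ 0.11130261 -0.99301885 -0.03905496] tilt deg below -2.2382537670631297 azim vs cradle -0.021817178406403598
pad->slot world [  -1.28361228   10.79196184 -195.14191047] tool [-130.04282821   -0.22163275  145.90165534] in cradle [-6.93955550e-02  1.08678096e+01 -1.95141910e+02]
```

```bash
python3 -m inch '[{"slide":[-0.0109,0,0.0126],"rotation":[0,0,0],"claw":0},{"slide":[-0.0109,0,0.0126],"rotation":[0,0,0],"claw":0},{"slide":[-0.0109,0,0.0126],"rotation":[0,0,0],"claw":0},{"slide":[-0.0109,0,0.0126],"rotation":[0,0,0],"claw":0},{"slide":[-0.0109,0,0.0126],"rotation":[0,0,0],"claw":0},{"slide":[-0.0109,0,0.0126],"rotation":[0,0,0],"claw":0},{"slide":[-0.0109,0,0.0126],"rotation":[0,0,0],"claw":0},{"slide":[-0.0109,0,0.0126],"rotation":[0,0,0],"claw":0},{"slide":[-0.0109,0,0.0126],"rotation":[0,0,0],"claw":0},{"slide":[-0.0109,0,0.0126],"rotation":[0,0,0],"claw":0},{"slide":[0,0,0],"rotation":[0,0,0],"claw":0},{"slide":[0,0,0],"rotation":[0,0,0],"claw":0},{"slide":[0,0,0],"rotation":[0,0,0],"claw":0}]'
python3 - <<'E'
from plan import *
from plant import vision
import cv2
s=state();Rt=R.from_quat(s['orientation']);print('gp in cradle',R.from_euler('z',-Cy).apply(s['ee_pos']-Rt.apply([0,0,19])-Cp))
f=lambda im,x,y:cv2.resize(im[y:y+75,x:x+100,::-1],(800,600),interpolation=cv2.INTER_CUBIC)
a=vision.snapshot('scene');b=vision.snapshot('top');cv2.imwrite('pics/s3.png',a[:,:,::-1]);cv2.imwrite('pics/t3.png',b[:,:,::-1])
a=cv2.resize(a[205:295,215:335,::-1],(400,300),interpolation=cv2.INTER_CUBIC);b=cv2.resize(b[205:295,325:445,::-1],(400,300),interpolation=cv2.INTER_CUBIC)
cv2.imwrite('pics/c3.png',cv2.resize(np.hstack([a,b]),(800,300)))
E
```

```text
t: 12.0
ee_pos: [539.7, -141.8, 69.1]
orientation: [0.616, 0.689, 0.255, -0.285]
ft_force: [0.4, -0.3, -1.7]
gripper_width: 0.273
gripper_force: 30.0
gp in cradle [  0.6842823  -75.97546921  82.53026645]
```

View pics/c3.png

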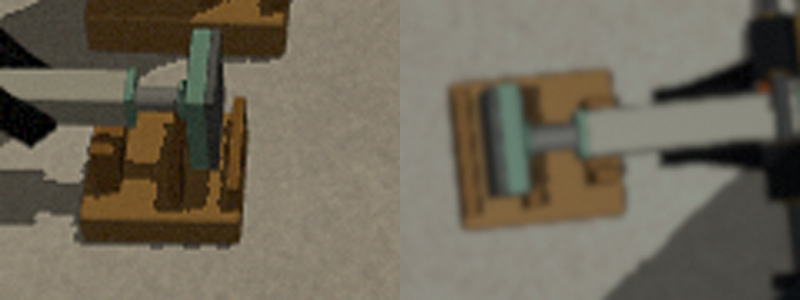

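Run:
```python
from plan import *; from h import *; from plant import vision
T=vision.camera_info('top'); Ri=R.from_euler('z',-Cy)
q=lambda u,v,z:Ri.apply(onz(T,(u-400+.5)/3.3333-.5+325,(v+.5)/3.3333-.5+205,z)-Cp).round(1)
print('pad corners',[q(*p,110.5) for p in((485,88),(522,82),(530,193),(493,198))],'tube',q(550,127,89),q(550,148,89),'handle far',q(760,88,94.5),q(765,138,94.5),'near',q(585,110,94.5),q(588,158,94.5))
print('base',[q(*p,24) for p in((450,83),(610,68),(625,212),(464,229))])
```

```text
pad corners [array([ 28.5,  37.2, 110.5]), array([ 29.8,  18.2, 110.5]), array([-26.3,  20.1, 110.5]), array([-27. ,  39. , 110.5])] tube [ 7.1  3.1 89. ] [-3.7  4.3 89. ] handle far [  16.5 -106.8   94.5] [  -9.5 -106.3   94.5] near [ 13.8 -15.   94.5] [-11.  -13.8  94.5]
base [array([41.3, 46.3, 24. ]), array([ 41.2, -44.5,  24. ]), array([-40.1, -43.8,  24. ]), array([-40.7,  46.9,  24. ])]
```

```bash
python3 -m inch '[{"slide":[-0.0035,-0.0005,0.0035],"rotation":[0,0,0],"claw":0},{"slide":[-0.0035,-0.0005,0.0035],"rotation":[0,0,0],"claw":0},{"slide":[-0.0035,0,0.0035],"rotation":[0,0,0],"claw":0},{"slide":[-0.0035,0,0.0035],"rotation":[0,0,0],"claw":0},{"slide":[-0.0035,0,0.0035],"rotation":[0,0,0],"claw":0},{"slide":[0,0,0],"rotation":[0,0,0],"claw":0},{"slide":[0,0,0],"rotation":[0,0,0],"claw":0}]'
python3 -m inch '[{"slide":[-0.0014,0,0.0014],"rotation":[0,0,0],"claw":0},{"slide":[-0.0007,0,0.0007],"rotation":[0,0,0],"claw":0},{"slide":[0,0,0],"rotation":[0,0,0],"claw":0}]'
python3 - <<'E'
from plan import *
s=state();Rt=R.from_quat(s['orientation']);print('gp in cradle',R.from_euler('z',-Cy).apply(s['ee_pos']-Rt.apply([0,0,19])-Cp),s['ft_force'],s['moment'])
E
```

```text
t: 12.8
ee_pos: [538.2, -141.5, 43.6]
orientation: [0.616, 0.688, 0.255, -0.286]
ft_force: [0.5, -0.3, -1.6]
gripper_width: 0.275
gripper_force: 30.0
t: 13.1
ee_pos: [538.3, -141.6, 40.8]
orientation: [0.616, 0.689, 0.255, -0.285]
ft_force: [-0.2, 0.5, -2.1]
gripper_width: 0.275
gripper_force: 30.0
gp in cradle [ -0.71265245 -75.62967652  54.21289642] [-0.21749168  0.52235623 -2.13991115] [-0.75406097 -0.16181801  0.00661049]
```

```bash
python3 -m inch '[{"slide":[-0.0007,0,0.0007],"rotation":[0,0,0],"claw":0},{"slide":[-0.0007,0,0.0007],"rotation":[0,0,0],"claw":0},{"slide":[0,0,0],"rotation":[0,0,0],"claw":0},{"slide":[0,0,0],"rotation":[0,0,0],"claw":0}]'
python3 - <<'E'
from plan import *
from plant import vision
import cv2
s=state();Rt=R.from_quat(s['orientation']);print('gp in cradle',R.from_euler('z',-Cy).apply(s['ee_pos']-Rt.apply([0,0,19])-Cp),s['ft_force'],s['moment'])
a=vision.snapshot('scene');b=vision.snapshot('top')
a=cv2.resize(a[205:295,215:335,::-1],(400,300),interpolation=cv2.INTER_CUBIC);b=cv2.resize(b[205:295,325:445,::-1],(400,300),interpolation=cv2.INTER_CUBIC)
cv2.imwrite('pics/c4.png',np.hstack([a,b]))
E
```

```text
t: 13.5
ee_pos: [538.3, -141.6, 39.2]
orientation: [0.616, 0.689, 0.255, -0.285]
ft_force: [0.4, -0.6, 0.7]
gripper_width: 0.273
gripper_force: 30.0
gp in cradle [ -0.62882152 -75.68709496  52.67538133] [ 0.38988415 -0.61211354  0.65099867] [-0.41784702 -0.17983085  0.00097584]
```

View pics/c4.png

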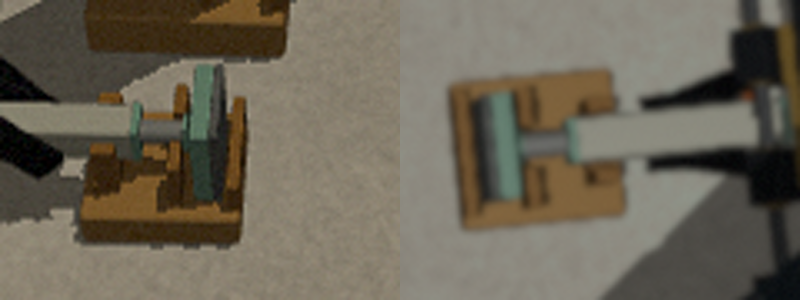

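The pad is in the slot between board and posts (scene (275,245), top (474,249)) and the handle is in the saddle. The wrist force shows contact. I release and retreat.

```bash
python3 -m inch '[{"slide":[0,0,0],"rotation":[0,0,0],"claw":0.03},{"slide":[0,0,0],"rotation":[0,0,0],"claw":0.04},{"slide":[0,0,0],"rotation":[0,0,0],"claw":0.06},{"slide":[0,0,0],"rotation":[0,0,0],"claw":0.06},{"slide":[0,0,0],"rotation":[0,0,0],"claw":0.06},{"slide":[0,0,0],"rotation":[0,0,0],"claw":0.06},{"slide":[0,0,-0.01],"rotation":[0,0,0],"claw":0.06},{"slide":[0,0,-0.02],"rotation":[0,0,0],"claw":0.06},{"slide":[0,0,-0.03],"rotation":[0,0,0],"claw":0.06},{"slide":[0,0,-0.03],"rotation":[0,0,0],"claw":0.06},{"slide":[0,0,-0.03],"rotation":[0,0,0],"claw":0.06},{"slide":[0,0,0],"rotation":[0,-7.5,0],"claw":0.06},{"slide":[0,0,0],"rotation":[0,-7.5,0],"claw":0.06},{"slide":[0,0,0],"rotation":[0,-7.5,0],"claw":0.06},{"slide":[0,0,0],"rotation":[0,-7.5,0],"claw":0.06},{"slide":[0,0,0],"rotation":[0,-7.5,0],"claw":0.06},{"slide":[0,0,0],"rotation":[0,-7.5,0],"claw":0.06},{"slide":[0,0,0],"rotation":[0,0,0],"claw":0.06},{"slide":[0,0,0],"rotation":[0,0,0],"claw":0.06}]'
python3 - <<'E'
from plan import *
from plant import vision
import cv2
g=Cp+R.from_euler('z',Cy).apply([0,27+8-150,0])+[0,0,52]
go('squeeze',g,rot(Cy,0)); go('above',g,rot(Cy,0),70)
a=vision.snapshot('scene');b=vision.snapshot('top')
a=cv2.resize(a[195:285,205:325,::-1],(400,300),interpolation=cv2.INTER_CUBIC);b=cv2.resize(b[205:295,335:455,::-1],(400,300),interpolation=cv2.INTER_CUBIC)
cv2.imwrite('pics/c5.png',np.hstack([a,b]))
E
```

```text
t: 15.5
ee_pos: [548.0, -225.8, 124.3]
orientation: [0.666, 0.746, 0.001, -0.0]
ft_force: [-0.8, -1.0, -0.2]
gripper_width: 0.694
gripper_force: 0.0
squeeze tcp [ 544.9 -194.    33. ] rotvec [ 0.03 -0.08  0.02] | 0.1 slide(target frame) [31.9  0.4 91.3] slide(cur frame) [31.8  0.4 91.4]
above tcp [ 544.9 -194.   103. ] rotvec [ 0.03 -0.08  0.02] | 0.1 slide(target frame) [31.9  0.4 21.3] slide(cur frame) [31.9  0.4 21.4]
```

View pics/c5.png

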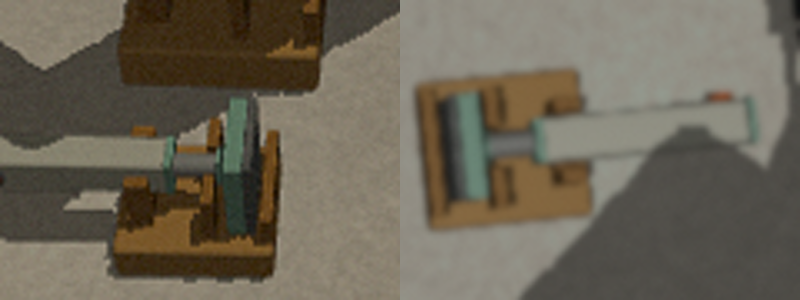

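The wiper lies in the cradle with the pad in its slot (top crop (465,147)), the handle in line and the button at (719,97) on the +x side. That was the tenth picture, so I check the button's place numerically.

Run:
```python
from plan import *; from h import *; from plant import vision
T=vision.camera_info('top'); Ri=R.from_euler('z',-Cy)
q=lambda u,v,z:Ri.apply(onz(T,(u-400+.5)/3.3333-.5+335,(v+.5)/3.3333-.5+205,z)-Cp).round(1)
print('button',q(719,97,55),'end',q(753,96,64),q(757,142,64),'start',q(534,118,64),q(540,162,64),'pad',[q(*p,80) for p in((443,98),(480,92),(487,198),(452,203))])
```

```text
button [  15.1 -113.9   55. ] end [  13.2 -129.6   64. ] [ -11.6 -128.8   64. ] start [ 12.7 -10.6  64. ] [-11.1 -11.2  64. ] pad [array([26.6, 38.7, 80. ]), array([27.9, 18.9, 80. ]), array([-27.8,  21.2,  80. ]), array([-28.6,  39.7,  80. ])]
```

```bash
python3 -m inch '[{"slide":[0.016,0.0004,0.005],"rotation":[0,0,0],"claw":0.06},{"slide":[0.016,0.0004,0.005],"rotation":[0,0,0],"claw":0.06},{"slide":[0,0,0.01],"rotation":[0,0,0],"claw":0.06},{"slide":[0,0,0.016],"rotation":[0,0,0],"claw":0.06},{"slide":[0,0,0.016],"rotation":[0,0,0],"claw":0.06},{"slide":[0,0,0.016],"rotation":[0,0,0],"claw":0.06},{"slide":[0,0,0.016],"rotation":[0,0,0],"claw":0.06},{"slide":[0,0,0.007],"rotation":[0,0,0],"claw":0.06},{"slide":[0,0,0],"rotation":[0,0,0],"claw":0.06},{"slide":[0,0,0],"rotation":[0,0,0],"claw":0.06}]'
python3 - <<'E'
from plan import *
g=Cp+R.from_euler('z',Cy).apply([0.4,27+8-149.5,0])+[0,0,52]
go('squeeze',g,rot(Cy,0))
E
python3 -m inch '[{"slide":[0,0,0],"rotation":[0,0,0],"claw":0.04},{"slide":[0,0,0],"rotation":[0,0,0],"claw":0.03},{"slide":[0,0,0],"rotation":[0,0,0],"claw":0.02},{"slide":[0,0,0],"rotation":[0,0,0],"claw":0},{"slide":[0,0,0],"rotation":[0,0,0],"claw":0},{"slide":[0,0,0],"rotation":[0,0,0],"claw":0},{"slide":[0,0,0],"rotation":[0,0,0],"claw":0},{"slide":[0,0,0],"rotation":[0,0,0],"claw":0},{"slide":[0,0,0],"rotation":[0,0,0],"claw":0},{"slide":[0,0,0],"rotation":[0,0,0],"claw":0}]'
```

```text
t: 16.6
ee_pos: [545.1, -194.0, 32.6]
orientation: [0.667, 0.745, 0.0, 0.0]
ft_force: [0.9, -0.1, 0.2]
gripper_width: 0.691
gripper_force: 0.0
squeeze tcp [ 545.2 -193.4   33. ] rotvec [ 0.   -0.   -0.03] | 0.0 slide(target frame) [ 0.6  0.2 -0.4] slide(cur frame) [ 0.6  0.2 -0.4]
t: 17.6
ee_pos: [544.8, -194.2, 32.7]
orientation: [0.667, 0.745, -0.0, -0.0]
ft_force: [-1.2, -1.9, 1.3]
gripper_width: 0.273
gripper_force: 30.0
```

```bash
python3 -m inch '[{"slide":[-0.002,0,0],"rotation":[0,0,0],"claw":0},{"slide":[-0.002,0,0],"rotation":[0,0,0],"claw":0},{"slide":[-0.002,0,0],"rotation":[0,0,0],"claw":0},{"slide":[-0.002,0,0],"rotation":[0,0,0],"claw":0},{"slide":[0,0,0],"rotation":[0,0,0],"claw":0}]'
python3 - <<'E'
from plan import *; from plant import vision; import cv2
s=state();print(s['ft_force'],s['gripper_width'])
# tube visible length in the top view: mint-coloured pixels (pad and handle ring)
b=vision.snapshot('top'); cv2.imwrite('pics/t6.png',b[:,:,::-1])
h=cv2.cvtColor(b,cv2.COLOR_RGB2HSV)[205:295,335:455]
m=((h[...,0]>60)&(h[...,0]<90)&(h[...,1]>55)).astype('uint8'); n,_,st,ce=cv2.connectedComponentsWithStats(m)
print([(st[i,4],(ce[i]+[335,205]).round(1)) for i in range(1,n) if st[i,4]>5])
E
```

```text
t: 18.1
ee_pos: [545.7, -201.8, 32.5]
orientation: [0.667, 0.745, 0.0, -0.0]
ft_force: [-0.8, 3.8, 1.5]
gripper_width: 0.271
gripper_force: 30.0
[-0.8405076   3.84146165  1.53640855] 0.27089355657255354
[(np.int32(6), array([361.2, 243. ]))]
```

```bash
cat > mint.py <<'E'
import cv2,numpy as np,sys
def rep(b,nm): # b BGR crop 120x90 at (335,205)
    b=b.astype(int); g=(b[...,1]-b[...,2]); 
    print(nm,g[28:60].mean(0).round(0).astype(int)[5:60].tolist())
c5=cv2.imread('pics/c5.png')[:,400:]; rep(cv2.resize(c5,(120,90),interpolation=cv2.INTER_AREA),'before')
for f in sys.argv[1:]: rep(cv2.imread(f)[205:295,335:455],f)
E
python3 mint.py pics/t6.png
```

```text
before [-7, -12, -18, -24, -28, -27, -22, -15, -8, -3, 0, 2, 5, 12, 18, 23, 25, 25, 22, 16, 7, -2, -12, -17, -19, -18, -18, -18, -19, -20, -21, -22, -21, -20, -16, -11, -7, -7, -9, -11, -13, -13, -14, -15, -15, -15, -16, -15, -14, -12, -10, -6, -2, 0, 0]
pics/t6.png [-7, -12, -19, -25, -29, -28, -26, -24, -24, -22, -17, -10, -3, 0, 1, 3, 7, 11, 12, 12, 11, 8, 4, -1, -2, -2, -2, -1, 0, 0, 1, 0, 1, 1, 1, 0, 0, 0, 0, 0, 1, 1, 1, 1, 2, 2, 2, 3, 3, 4, 4, 5, 5, 6, 6]
```

```bash
python3 -m inch '[{"slide":[-0.002,0,0],"rotation":[0,0,0],"claw":0},{"slide":[-0.002,0,0],"rotation":[0,0,0],"claw":0}]'
python3 -m inch '[{"slide":[-0.001,0,0],"rotation":[0,0,0],"claw":0},{"slide":[-0.001,0,0],"rotation":[0,0,0],"claw":0},{"slide":[0,0,0],"rotation":[0,0,0],"claw":0}]'
```

```text
t: 18.35
ee_pos: [546.2, -205.9, 32.6]
orientation: [0.667, 0.745, 0.0, -0.0]
ft_force: [-0.0, 1.6, 0.4]
gripper_width: 0.273
gripper_force: 30.0
t: 18.65
ee_pos: [546.5, -208.3, 32.7]
orientation: [0.667, 0.745, -0.0, 0.0]
ft_force: [0.1, 1.8, 1.1]
gripper_width: 0.271
gripper_force: 30.0
```

```bash
python3 -m inch '[{"slide":[-0.004,0,0],"rotation":[0,0,0],"claw":0},{"slide":[-0.004,0,0],"rotation":[0,0,0],"claw":0},{"slide":[-0.004,0,0],"rotation":[0,0,0],"claw":0},{"slide":[-0.004,0,0],"rotation":[0,0,0],"claw":0},{"slide":[-0.004,0,0],"rotation":[0,0,0],"claw":0},{"slide":[-0.004,0,0],"rotation":[0,0,0],"claw":0},{"slide":[-0.004,0,0],"rotation":[0,0,0],"claw":0},{"slide":[-0.004,0,0],"rotation":[0,0,0],"claw":0},{"slide":[0,0,0],"rotation":[0,0,0],"claw":0}]'
python3 -m inch '[{"slide":[-0.004,0,0],"rotation":[0,0,0],"claw":0},{"slide":[-0.004,0,0],"rotation":[0,0,0],"claw":0},{"slide":[-0.004,0,0],"rotation":[0,0,0],"claw":0},{"slide":[-0.004,0,0],"rotation":[0,0,0],"claw":0},{"slide":[-0.004,0,0],"rotation":[0,0,0],"claw":0},{"slide":[-0.004,0,0],"rotation":[0,0,0],"claw":0},{"slide":[-0.004,0,0],"rotation":[0,0,0],"claw":0},{"slide":[-0.004,0,0],"rotation":[0,0,0],"claw":0},{"slide":[-0.002,0,0],"rotation":[0,0,0],"claw":0},{"slide":[0,0,0],"rotation":[0,0,0],"claw":0}]'
```

```text
t: 19.55
ee_pos: [550.4, -240.9, 32.8]
orientation: [0.667, 0.745, -0.0, 0.001]
ft_force: [0.2, -0.5, -1.0]
gripper_width: 0.272
gripper_force: 30.0
t: 20.55
ee_pos: [554.0, -274.3, 32.7]
orientation: [0.667, 0.745, -0.0, 0.0]
ft_force: [-0.1, -0.6, 0.1]
gripper_width: 0.275
gripper_force: 30.0
```

```bash
python3 - <<'E'
from plant import vision,state; import cv2
cv2.imwrite('pics/t7.png',vision.snapshot('top')[:,:,::-1]); cv2.imwrite('pics/s7.png',vision.snapshot('scene')[:,:,::-1])
E
python3 mint.py pics/t6.png pics/t7.png
```

```text
before [-7, -12, -18, -24, -28, -27, -22, -15, -8, -3, 0, 2, 5, 12, 18, 23, 25, 25, 22, 16, 7, -2, -12, -17, -19, -18, -18, -18, -19, -20, -21, -22, -21, -20, -16, -11, -7, -7, -9, -11, -13, -13, -14, -15, -15, -15, -16, -15, -14, -12, -10, -6, -2, 0, 0]
pics/t6.png [-7, -12, -19, -25, -29, -28, -26, -24, -24, -22, -17, -10, -3, 0, 1, 3, 7, 11, 12, 12, 11, 8, 4, -1, -2, -2, -2, -1, 0, 0, 1, 0, 1, 1, 1, 0, 0, 0, 0, 0, 1, 1, 1, 1, 2, 2, 2, 3, 3, 4, 4, 5, 5, 6, 6]
pics/t7.png [-7, -12, -18, -24, -28, -27, -25, -24, -25, -25, -21, -14, -7, -2, 1, 3, 7, 14, 20, 24, 25, 24, 19, 11, 4, -4, -11, -16, -18, -20, -22, -22, -22, -22, -22, -22, -22, -21, -20, -18, -18, -19, -20, -20, -21, -21, -21, -21, -19, -16, -13, -7, -2, 0, 1]
```

```bash
python3 -m inch '[{"slide":[-0.002,0,0],"rotation":[0,0,0],"claw":0},{"slide":[-0.002,0,0],"rotation":[0,0,0],"claw":0},{"slide":[0,0,0],"rotation":[0,0,0],"claw":0}]'
python3 -m inch '[{"slide":[-0.001,0,0],"rotation":[0,0,0],"claw":0},{"slide":[-0.001,0,0],"rotation":[0,0,0],"claw":0},{"slide":[0,0,0],"rotation":[0,0,0],"claw":0}]'
```

```text
t: 20.95
ee_pos: [554.3, -277.6, 32.6]
orientation: [0.667, 0.745, 0.0, -0.0]
ft_force: [0.1, 0.2, -0.5]
gripper_width: 0.278
gripper_force: 30.0
t: 21.25
ee_pos: [554.1, -278.7, 32.5]
orientation: [0.667, 0.745, 0.0, -0.001]
ft_force: [0.3, 3.2, -1.1]
gripper_width: 0.271
gripper_force: 30.0
```

```bash
python3 -m inch '[{"slide":[-0.001,0,0],"rotation":[0,0,0],"claw":0},{"slide":[-0.001,0,0],"rotation":[0,0,0],"claw":0},{"slide":[0,0,0],"rotation":[0,0,0],"claw":0},{"slide":[0,0,0],"rotation":[0,0,0],"claw":0}]'
python3 - <<'E'
from plant import vision,state; import cv2
cv2.imwrite('pics/t8.png',vision.snapshot('top')[:,:,::-1])
E
python3 mint.py pics/t7.png pics/t8.png
```

```text
t: 21.65
ee_pos: [553.7, -278.8, 32.0]
orientation: [0.667, 0.745, 0.001, -0.003]
ft_force: [1.0, 7.0, -0.5]
gripper_width: 0.271
gripper_force: 30.0
before [-7, -12, -18, -24, -28, -27, -22, -15, -8, -3, 0, 2, 5, 12, 18, 23, 25, 25, 22, 16, 7, -2, -12, -17, -19, -18, -18, -18, -19, -20, -21, -22, -21, -20, -16, -11, -7, -7, -9, -11, -13, -13, -14, -15, -15, -15, -16, -15, -14, -12, -10, -6, -2, 0, 0]
pics/t7.png [-7, -12, -18, -24, -28, -27, -25, -24, -25, -25, -21, -14, -7, -2, 1, 3, 7, 14, 20, 24, 25, 24, 19, 11, 4, -4, -11, -16, -18, -20, -22, -22, -22, -22, -22, -22, -22, -21, -20, -18, -18, -19, -20, -20, -21, -21, -21, -21, -19, -16, -13, -7, -2, 0, 1]
pics/t8.png [-7, -12, -18, -24, -28, -27, -25, -24, -24, -24, -21, -14, -7, -2, 0, 2, 7, 14, 20, 24, 25, 24, 19, 11, 4, -4, -11, -16, -18, -20, -21, -22, -22, -22, -22, -22, -22, -21, -20, -18, -18, -19, -20, -20, -21, -21, -21, -20, -19, -16, -12, -7, -2, 0, 1]
```

The handle is against a hard stop: force rises to 7 N, tool travel is 85 mm less about 6 mm of pad shift, and the pad is steady against the posts. I hand in.

```bash
python3 -c "
from plant import bot; print(bot.hand_in())"
```

```text
the job is handed in; nothing more can be done
None
```

I've handed in the job: the wiper lies in the small cradle with its pad against the slot's posts, and the gripper still holds the handle against a hard stop at about 79–80 mm (worked out from tool travel, not read from the joint); the verdict was not shown.

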